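Put the prep station right

TASK

Push the clear cover of the prep station open, past its balance point, so that it stays open by itself, and leave it open. First take out the sweet potato that was left in one of the two bays and lay it in the empty dark bowl, which stays upright on the table. Then put both limes into the bay this frees and the loose garlic bulb into the other bay, beside the bulb that is already there and stays there.

Things in the scene. Friction and masses are not known exactly. Their poses are not given: they have to be found in the camera images.
- sweet_potato: dark red sweet potato, 86 mm long (own y) x 38 wide x 39 tall, lying in one of the station's two bays under the clear cover, long axis roughly along the bay's depth (the bay frame's x), which bay changes; origin: centre of its underside as built (it lies rolled about 0.4 rad round its long axis, so its middle is some 19 mm along its own z). Grip it across the long axis
- garlic_kept: garlic bulb, 49 x 50 x 51 mm, already standing in the other bay; origin: centre of its underside, own z up
- lime_large: lime, 53 (own x) x 45 x 45 mm, loose on the table; origin: middle of its underside, own z up as it lies at the start (both turn with the lime); its middle is 22 mm along own z
- lime_small: smaller lime, 51 (own x) x 42 x 41 mm, loose on the table; origin as for the large lime, its middle 20 mm along own z
- garlic_loose: garlic bulb, 51 x 51 x 51 mm, loose on the table, widest near 20 mm height; origin: centre of its underside, own z up
- dark_bowl: empty dark speckled bowl, 125 mm across the rim, 56 mm high, walls flaring from a foot of 72 mm, inner floor 9 mm up; loose on the table; origin: centre of its underside, own z up. (A like bowl with greens in it stands elsewhere and is not used)
- bay_left (a point): centre of the left bay's inner floor. Frame: x to the hinge side, y along the hinge, z up. Each bay is 140 mm deep (x) and 110 wide (y) inside; its 4 mm walls rise 34 mm above this point. Hinge line: parallel to y, 79 mm to +x, 35 mm above this point. The potato and the kept bulb stand about 20 mm behind (+x of) the centres of their bays
- bay_right (a point): the same for the right bay, 114 mm from the left bay's centre along -y. Both are in one steel case, 148 (x) x 232 mm (y), rim 40 mm and bay floors 6 mm above the table, fixed to the table, its front turned about 60 degrees to the robot's right. Elsewhere: a lidded box, 0.14 m high, stands left of the robot's base (x below 0.04, y above 0.18 m)
- cover (a joint): angle of the clear cover: 0 shut, 1.92 open at its stop. Hinged along the far side of the case, it swings freely: it falls shut below about 1.34 rad (balance point) and falls open to the stop above. 158 x 236 mm, 26 mm deep, 0.25 kg; lifting it at the knob takes about 1.2 N
- cover_knob (a point): middle of the black round knob on the front face of the cover: 20 mm across, 22 mm long, axis level and square to the hinge when shut. Shut, it lies 176 mm in front of (bay -x) and 15 mm above the hinge line, halfway between the bays. Pinch it from above with the fingers closing along the hinge direction; it then pivots between the pads as the cover swings up

How it is judged:
By the outcome, as a careful person would: the job done as asked, in the order asked, and still so for the second after the job is handed in, with the robot touching nothing.
It also fails if it takes over 99 s, if anything falls off the work surface, if the arm or the gripper's body presses on something with over 40 N, if the wrist force passes 120 N, or if a joint passes its speed limit or range.

ROBOT

A 7-joint arm with a two-finger parallel gripper is mounted at the origin on the work surface; the furniture and walls round the work are solid. World frame = base frame: x ahead of the robot, y to its left, z up, the work surface at z = 0. Lengths are in m, angles in rad, forces in N, time in s.
With the tool pointing down it reaches from about 0.425 to 0.825 m from the base axis. Payload 3.6 kg.
Tool frame: the origin (TCP) lies on the centre line of the jaws, within the pads' length; the fingertips stand 25 mm ahead of it and the grasp point (between the pads) lies 6 mm ahead of it; z points along the fingers, y is the line along which they close (so a half turn about z gives the same grasp; the last joint's range is limited). The gripper opens to 85 mm and grips with 20 to 120 N. Pads are 22 mm wide; open, the fingers measure 114 mm over their backs; the gripper's body (76 mm by 85 mm) begins 54 mm behind the grasp point. The pads swing forward as they close: fully open they stand 13 mm farther back than shut.
Start: joints at [-0.026, 0.615, -0.013, 1.423, 0.008, 1.103, -0.04], TCP at [0.65, 0, 0.256] pointing down, gripper open.
Joint ranges: [-3.12, 3.12], [-0.3, 2.06], [-1.34, 1.32], [0.26, 2.42], [-1.36, 4.5], [0.01, 1.98], [-2.84, 2.84]. Speed limits (rad/s): [2.79, 2.79, 3.14, 3.14, 3.14, 3.14, 3.14].

INTERFACE

Orientations are given as a rotation vector (axis times angle).
In Python, from rig import bot gives the robot as it stands.
- The arm moves only by the tool servo_tool, never from a script. Its argument "moves" is a list of rows, each a list of 5 numbers: the finger opening in mm, from 0 to 85.4, then the shift along the tool's x, y, z in units of 30 mm (1.0 is 30 mm), then the turn about the tool's z in units of 6 degrees (1.0 is 6 degrees). A call has 1 to 5 rows; each row shifts and turns the commanded pose from where the row before left it, along the tool's axes as they then stand; what a row does not reach is not made up. A row lasts 1/12 s, in which the tool goes at most 41.7 mm and 7.16 degrees, less where a joint would pass 70% of its speed; a pose out of reach is approached as far as the arm can. A call is refused whole if a number of a shift passes 1 or a number of a turn 1, either way. A call with a gripper value outside its range is refused whole. The fingers move at their own pace and stop on an object; "newtons" is the grip in N (left out, the last holds). Time passes only in rows, so rows that do not move let the fingers close. It gives the time, the measured TCP pose, the force, the opening and the grip force at its end, in the units of the state.
- bot.read_state(): the state, without advancing time (a new reading comes with each control period).
- bot.read_camera(name): name is "scene" or "side" or "wrist"; returns the picture (384x512x3 uint8, blue, green, red); there is no depth.
- bot.get_calibration(name): a dict with "camera_matrix" (3x3 intrinsics, pixels), "T" (4x4, takes a point from camera to world coordinates). Camera axes: x right, y down, z forward; pixel columns grow to the right and rows downward; lengths in m; the calibration is good to about 2 mm. A picture is of the moment at which its call begins: read the wrist's pose just before it. get_calibration takes no time and is no camera call; for the wrist camera it gives the pose at the moment of the call.
- bot.job_done(): hands the job in; it is judged then, once.
Trained networks look in the newest picture that a camera, given by its name, has taken for a name from the list of things; names that differ only in an ending like _2 or _b are one class to them, and where a whole thing is asked for, a point or a joint stands for the part that bears it (a point fixed in the world has none). Each returns a list of dicts, best first, with "confidence" (0 to 1); they miss things now and then, are a little off and sometimes report something else, mostly with a low value. They report only what shows in the picture. A call takes as long as a camera call.
- bot.outline_of(target, camera): "mask" (384x512 bool, what is visible of it) and "location" ([column, row] as shares, 0 to 1, of the picture: columns of its width, rows of its height, amid what is visible of it).
- bot.place_of(target, camera): "location" ([column, row] as shares, 0 to 1, of the picture: columns of its width, rows of its height: a listed point, or the origin of a listed thing).
The state is a dict: "time_s": time; "joint_pos": joint angles; "joint_vel": joint speeds; "joint_efforts": joint torques, N m; "tcp_pos": TCP position; "tool_rot": TCP orientation; "ft_force": force on the tool from outside, world axes, zero at the start; "moment": the same for the moment, N m; "opening": finger opening in m; "finger_force": force on a finger pad.
Only numpy, scipy, OpenCV 4.12 (cv2) and the standard library are available. Lean on these libraries where they do the work, as an engineer would, in place of code of your own. Each camera call takes 0.05 s, during which the arm holds its last target. There are 200 camera calls.

## Working session

There is one attempt and no reset: what is moved stays moved. The work goes in short steps, Python scripts to look and compute and a tool call to move; the robot and the scene stay as the last step left them, time stands still between calls to the robot, and variables do not carry over. Pictures are saved under pics/ and viewed, at most 14 in all, crops included, and the job is handed in when it is done.

Besides the shell and the picture viewer there is one more tool, called as a command line: name --pt "numbers of a row" for each row, then --argument value for the rest. servo_tool: Moves the arm, as the interface text tells. Its arguments: {"type":"object","properties":{"moves":{"type":"array"},"newtons":{"type":"number"}},"required":["moves"]}

```bash
ls; mkdir -p pics
cat > h.py <<'E'
import numpy as np, cv2
from rig import bot
from scipy.spatial.transform import Rotation as R
def px2w(cam,loc,z):
    c=bot.get_calibration(cam);K=np.array(c["camera_matrix"]);T=np.array(c["T"])
    d=T[:3,:3]@np.linalg.solve(K,[loc[0]*512,loc[1]*384,1]);o=T[:3,3]
    return o+d*(z-o[2])/d[2]
def w2px(cam,p):
    c=bot.get_calibration(cam);K=np.array(c["camera_matrix"]);T=np.array(c["T"])
    q=K@(T[:3,:3].T@(np.array(p)-T[:3,3]));return q[:2]/q[2]
def st():
    s=bot.read_state();r=R.from_rotvec(s["tool_rot"]).as_matrix()
    print("t",round(s["time_s"],2),"tcp",np.round(s["tcp_pos"],4),"x",np.round(r[:,0],3),"y",np.round(r[:,1],3),"z",np.round(r[:,2],3),"q",np.round(s["joint_pos"],2));return s
E
python3 - <<'E'
from h import *
st()
Z=dict(sweet_potato=.006,garlic_kept=.006,lime_large=0,lime_small=0,garlic_loose=0,dark_bowl=0,bay_left=.006,bay_right=.006,cover_knob=.056)
ims=[]
for cam in("scene","side"):
    im=bot.read_camera(cam);ims.append(im)
    for n,z in Z.items():
        for d in bot.place_of(n,cam)[:2]:
            print(cam,n,round(d["confidence"],2),np.round(np.array(d["location"])*[512,384]),np.round(px2w(cam,d["location"],z),3))
cv2.imwrite("pics/a.png",ims[0]);cv2.imwrite("pics/b.png",ims[1])
E
```

```text
pics
t 0.0 tcp [0.6493 0.     0.2551] x [-0.  1. -0.] y [ 1.     0.    -0.003] z [-0.003 -0.    -1.   ] q [-0.03  0.62 -0.01  1.42  0.01  1.1  -0.04]
scene sweet_potato 0.58 [244. 213.] [ 0.518 -0.143  0.006]
scene garlic_kept 0.32 [247. 212.] [ 0.523 -0.147  0.006]
scene lime_small 0.72 [279. 263.] [ 0.436 -0.288  0.   ]
scene garlic_loose 0.85 [233. 259.] [ 0.389 -0.214  0.   ]
scene dark_bowl 0.76 [329. 210.] [ 0.655 -0.285  0.   ]
scene cover_knob 0.56 [246. 212.] [ 0.467 -0.184  0.056]
side lime_large 0.9 [277. 258.] [ 0.518 -0.276  0.   ]
side lime_small 0.93 [241. 276.] [ 0.437 -0.291  0.   ]
side garlic_loose 0.95 [204. 256.] [ 0.397 -0.211  0.   ]
side dark_bowl 0.94 [339. 240.] [ 0.655 -0.279  0.   ]
side cover_knob 0.89 [231. 217.] [ 0.462 -0.19   0.056]
```

View pics/a.png

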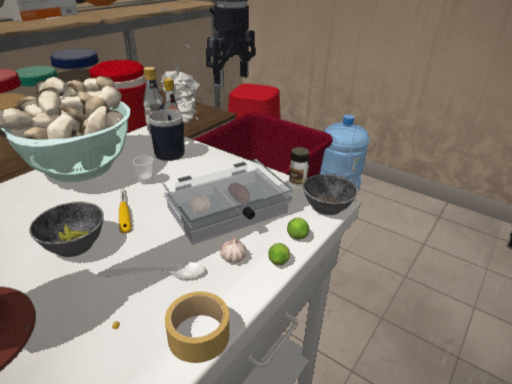

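View pics/b.png

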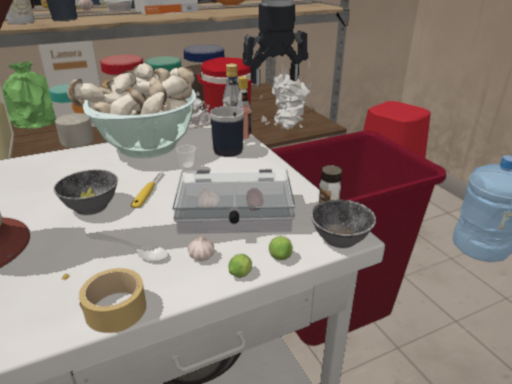

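Both views show the case with the kept bulb in the left bay (side ~208,201) and the potato in the right bay (~255,199). The knob is at (233,216), with the limes at (241,265) and (281,247), the loose garlic at (201,248) and the bowl at (343,223). Next I'll fit the case pose from the cover outline.

```bash
cat > fit.py <<'E'
from h import *
from scipy.optimize import minimize
ms={};kn={}
for cam in("scene","side"):
    im=bot.read_camera(cam)
    d=bot.outline_of("cover",cam); k=bot.outline_of("cover_knob",cam)
    print(cam,[(round(x["confidence"],2),int(x["mask"].sum())) for x in d+k])
    ms[cam]=d[0]["mask"]; kn[cam]=np.array(bot.place_of("cover_knob",cam)[0]["location"])*[512,384]
def hull(p,cam):
    c,s=np.cos(p[2]),np.sin(p[2]);pts=[]
    for x in(-158,0):
        for y in(-118,118):
            for z in(41,67):
                X=x/1e3;Y=y/1e3
                pts.append(w2px(cam,[p[0]+c*X-s*Y,p[1]+s*X+c*Y,z/1e3]))
    m=np.zeros((384,512),np.uint8);cv2.fillConvexPoly(m,cv2.convexHull(np.round(np.array(pts)*16).astype(np.int32)),255,cv2.LINE_AA,4);return m/255.
def cost(p):
    t=0
    for cam in ms:
        h=hull(p,cam);m=ms[cam];t+=1-np.minimum(h,m).sum()/np.maximum(h,m).sum()
        kp=w2px(cam,[p[0]-.176*np.cos(p[2]),p[1]-.176*np.sin(p[2]),.056]);t+=.003*np.linalg.norm(kp-kn[cam])
    return t
r=min((minimize(cost,[.465+.088,-.188+.152,a],method="Nelder-Mead",options=dict(xatol=1e-4,fatol=1e-5,initial_simplex=np.array([[.553,-.036,a],[.573,-.036,a],[.553,-.016,a],[.553,-.036,a+.1]]))) for a in(.95,1.05,1.15)),key=lambda r:r.fun)
p=r.x;c,s=np.cos(p[2]),np.sin(p[2]);W=lambda x,y,z:np.array([p[0]+c*x-s*y,p[1]+s*x+c*y,z])
print("cost",r.fun,"hinge",p,"deg",np.degrees(p[2]))
for n,q in dict(left=(-.079,.057,.006),right=(-.079,-.057,.006),knob=(-.176,0,.056)).items():print(n,np.round(W(*q),3),[np.round(w2px(cm,W(*q))) for cm in ms], kn)
for n,q in dict(garlic_kept=(.006,"g"),sweet_potato=(.02,"p")).items():
    for cam in ms:
        for d in bot.outline_of(n,cam)[:2]:
            w=px2w(cam,d["location"],.028);v=w[:2]-p[:2];print(n,cam,round(d["confidence"],2),np.round(w,3),"bay xy rel hinge",np.round([c*v[0]+s*v[1],-s*v[0]+c*v[1]],3))
im=cv2.addWeighted(bot.read_camera("side"),1,np.dstack([(hull(p,"side")*60).astype(np.uint8)]*3),1,0)
cv2.drawContours(im,cv2.findContours(ms["side"].astype(np.uint8),0,1)[0],-1,(0,0,255),1)
cv2.imwrite("pics/c.png",cv2.resize(im[140:300,140:380],None,fx=3,fy=3))
E
python3 fit.py
```

```text
scene [(0.84, 5555), (0.67, 5596)]
side [(0.85, 5603), (0.88, 5642)]Traceback (most recent call last):
  File "fit.py", line 23, in <module>
    r=min((minimize(cost,[.465+.088,-.188+.152,a],method="Nelder-Mead",options=dict(xatol=1e-4,fatol=1e-5,initial_simplex=np.array([[.553,-.036,a],[.573,-.036,a],[.553,-.016,a],[.553,-.036,a+.1]]))) for a in(.95,1.05,1.15)),key=lambda r:r.fun)
  File "fit.py", line 23, in <genexpr>
    r=min((minimize(cost,[.465+.088,-.188+.152,a],method="Nelder-Mead",options=dict(xatol=1e-4,fatol=1e-5,initial_simplex=np.array([[.553,-.036,a],[.573,-.036,a],[.553,-.016,a],[.553,-.036,a+.1]]))) for a in(.95,1.05,1.15)),key=lambda r:r.fun)
           ~~~~~~~~^^^^^^^^^^^^^^^^^^^^^^^^^^^^^^^^^^^^^^^^^^^^^^^^^^^^^^^^^^^^^^^^^^^^^^^^^^^^^^^^^^^^^^^^^^^^^^^^^^^^^^^^^^^^^^^^^^^^^^^^^^^^^^^^^^^^^^^^^^^^^^^^^^^^^^^^^^^^^^^^^^^^^^^^^^^^^^^^^^^
    res = _minimize_neldermead(fun, x0, args, callback, bounds=bounds,
                               **options)
    fxc = func(xc)
    fx = function(np.copy(x), *(wrapper_args + args))
  File "fit.py", line 20, in cost
    h=hull(p,cam);m=ms[cam];t+=1-np.minimum(h,m).sum()/np.maximum(h,m).sum()
  File "fit.py", line 15, in hull
    pts.append(w2px(cam,[p[0]+c*X-s*Y,p[1]+s*X+c*Y,z/1e3]))
               ~~~~^^^^^^^^^^^^^^^^^^^^^^^^^^^^^^^^^^^^^^^
  File "h.py", line 9, in w2px
    c=bot.get_calibration(cam);K=np.array(c["camera_matrix"]);T=np.array(c["T"])
ValueError: time passes only in moves, steps and waits
```

Too many calibration calls, so I'll cache it.

```bash
python3 - <<'E'
s=open("h.py").read().replace("bot.get_calibration(cam)","cal(cam)").replace("def px2w","C={}\ndef cal(n):\n    if n=='wrist': return bot.get_calibration(n)\n    if n not in C: C[n]=bot.get_calibration(n)\n    return C[n]\ndef px2w",1)
open("h.py","w").write(s)
E
python3 fit.py
```

```text
scene [(0.73, 5490), (0.55, 7102), (0.35, 485), (0.75, 5528)]
side [(0.76, 5652), (0.81, 5664)]
cost 0.10828132371639915 hinge [ 0.53819546 -0.02789096  1.1552087 ] deg 66.18858297845868
left [ 0.454 -0.077  0.006] [array([203., 215.]), array([208., 211.])] {'scene': array([247.6032, 212.0064]), 'side': array([232.3968, 215.5008])}
right [ 0.558 -0.123  0.006] [array([248., 202.]), array([261., 210.])] {'scene': array([247.6032, 212.0064]), 'side': array([232.3968, 215.5008])}
knob [ 0.467 -0.189  0.056] [array([247., 213.]), array([233., 216.])] {'scene': array([247.6032, 212.0064]), 'side': array([232.3968, 215.5008])}
sweet_potato side 0.43 [ 0.669 -0.267  0.028] bay xy rel hinge [-0.166 -0.216]
```

View pics/c.png

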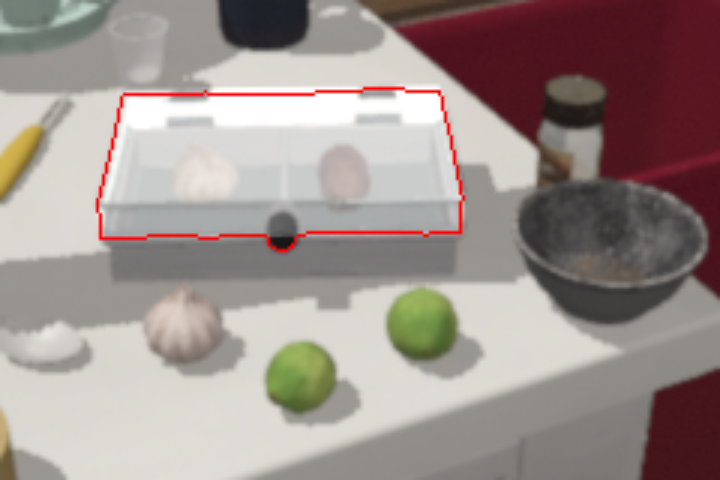

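The fit agrees with the picture: the yaw is about 66° and the knob is at (0.467,-0.189). I'll move above it and check with the wrist camera.

servo_tool --pt "60 -0.9 -0.87 0 0" --pt "60 -0.9 -0.87 0 0" --pt "60 -0.9 -0.87 0 0" --pt "60 -0.9 -0.87 0 0" --pt "60 -0.9 -0.87 0 0"

```text
time_s: 2.47
tcp_pos: [0.5182, -0.1361, 0.2565]
tool_rot: [2.221, 2.221, 0.0]
ft_force: [1.0, -0.2, -0.2]
opening: 0.0598
finger_force: 0.0
```

servo_tool --pt "60 -0.9 -0.86 0 0" --pt "60 -0.9 -0.86 0 0" --pt "60 0 0 0.5 1" --pt "60 0 0 0.5 1" --pt "60 0 0 0 1"

```text
time_s: 2.88
tcp_pos: [0.4658, -0.1894, 0.2244]
tool_rot: [-2.546, -1.835, 0.004]
ft_force: [1.1, 0.2, -0.5]
opening: 0.0597
finger_force: 0.0
```

servo_tool --pt "60 0 0 0 1" --pt "60 0 0 0 0" --pt "60 0 0 0 0"

```text
time_s: 3.13
tcp_pos: [0.4681, -0.1889, 0.2265]
tool_rot: [2.632, 1.715, 0.0]
ft_force: [-0.2, 0.1, 0.6]
opening: 0.06
finger_force: 0.0
```

```bash
cat > look.py <<'E'
from h import *
import sys
st();bot.read_camera("wrist")
for a in sys.argv[1:]:
    n,z=a.split("=")
    for d in bot.place_of(n,"wrist")[:2]: print(n,round(d["confidence"],2),np.round(np.array(d["location"])*[512,384]),np.round(px2w("wrist",d["location"],float(z)),4))
E
python3 look.py cover_knob=.056 sweet_potato=.006 garlic_kept=.006 garlic_loose=0 lime_large=0 lime_small=0
python3 -c "
from h import *
cv2.imwrite('pics/d.png',bot.read_camera('wrist'))"
```

```text
t 3.13 tcp [ 0.4681 -0.1889  0.2265] x [ 0.404  0.915 -0.   ] y [ 0.915 -0.404  0.   ] z [ 0. -0. -1.] q [ 0.26  0.43  0.11  1.88 -0.06  0.84 -0.01]
cover_knob 0.88 [254. 181.] [ 0.4666 -0.1916  0.056 ]
garlic_loose 0.98 [204. 209.] [ 0.3934 -0.2144  0.    ]
lime_large 0.85 [330. 213.] [ 0.5233 -0.2778  0.    ]
lime_small 0.65 [264. 249.] [ 0.4365 -0.2894  0.    ]
```

View pics/d.png

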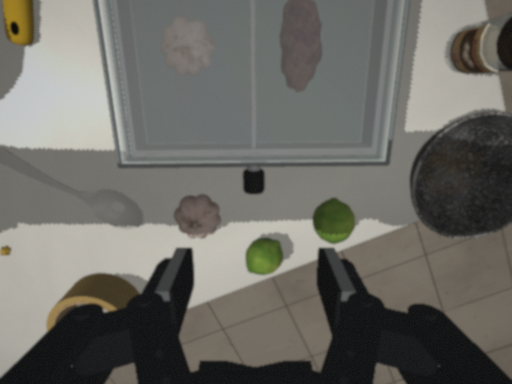

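The wrist view confirms the knob at (254,181), with the tool's x along the bay's x. I'll descend and pinch.

servo_tool --pt "46 -0.1 0 0.9 0" --pt "46 0 0 0.9 0" --pt "46 0 0 0.9 0" --pt "46 0 0 0.9 0" --pt "46 0 0 0.9 0"

```text
time_s: 3.95
tcp_pos: [0.4669, -0.1918, 0.0904]
tool_rot: [2.634, 1.711, 0.001]
ft_force: [-0.0, 0.7, -0.1]
opening: 0.046
finger_force: 0.0
```

servo_tool --pt "46 0 0 0.45 0" --pt "46 0 0 0.23 0" --pt "46 0 0 0 0" --pt "10 0 0 0 0" --pt "10 0 0 0 0" --newtons 25

```text
time_s: 4.37
tcp_pos: [0.4671, -0.1919, 0.072]
tool_rot: [2.634, 1.711, 0.001]
ft_force: [-8.7, 4.3, 5.7]
opening: 0.0227
finger_force: 7.3
```

servo_tool --pt "10 0 0 0 0" --pt "10 0 0 0 0" --pt "10 0 0 0 0" --pt "10 0 0 0 0" --newtons 25

```text
time_s: 4.7
tcp_pos: [0.4656, -0.1913, 0.0719]
tool_rot: [-2.633, -1.711, 0.002]
ft_force: [-4.9, 0.4, 7.3]
opening: 0.0187
finger_force: 24.8
```

```bash
python3 -c "
import numpy as np
p=np.radians(4.87+4.4*np.arange(21));x=-176.6*np.cos(p);z=176.6*np.sin(p)
print([[round(a,2),round(-b,2)] for a,b in zip(np.diff(x)/30,np.diff(z)/30)])"
```

```text
[[np.float64(0.06), np.float64(-0.45)], [np.float64(0.09), np.float64(-0.44)], [np.float64(0.12), np.float64(-0.43)], [np.float64(0.16), np.float64(-0.42)], [np.float64(0.19), np.float64(-0.41)], [np.float64(0.22), np.float64(-0.4)], [np.float64(0.25), np.float64(-0.38)], [np.float64(0.28), np.float64(-0.36)], [np.float64(0.3), np.float64(-0.33)], [np.float64(0.33), np.float64(-0.31)], [np.float64(0.35), np.float64(-0.28)], [np.float64(0.37), np.float64(-0.26)], [np.float64(0.39), np.float64(-0.23)], [np.float64(0.41), np.float64(-0.2)], [np.float64(0.42), np.float64(-0.16)], [np.float64(0.43), np.float64(-0.13)], [np.float64(0.44), np.float64(-0.1)], [np.float64(0.45), np.float64(-0.06)], [np.float64(0.45), np.float64(-0.03)], [np.float64(0.45), np.float64(0.01)]]
```

servo_tool --pt "10 0.06 0 -0.45 0" --pt "10 0.09 0 -0.44 0" --pt "10 0.12 0 -0.43 0" --pt "10 0.16 0 -0.42 0" --pt "10 0.19 0 -0.41 0"

```text
time_s: 5.12
tcp_pos: [0.4733, -0.1734, 0.1357]
tool_rot: [-2.632, -1.711, 0.001]
ft_force: [-0.3, 2.9, -3.3]
opening: 0.0188
finger_force: 24.5
```

servo_tool --pt "10 0.22 0 -0.4 0" --pt "10 0.25 0 -0.38 0" --pt "10 0.28 0 -0.36 0" --pt "10 0.3 0 -0.33 0" --pt "10 0.33 0 -0.31 0"

```text
time_s: 5.53
tcp_pos: [0.4897, -0.1354, 0.1888]
tool_rot: [-2.632, -1.71, 0.002]
ft_force: [-0.2, 1.7, -5.0]
opening: 0.0189
finger_force: 24.5
```

servo_tool --pt "10 0.35 0 -0.28 0" --pt "10 0.37 0 -0.26 0" --pt "10 0.39 0 -0.23 0" --pt "10 0.41 0 -0.2 0" --pt "10 0.42 0 -0.16 0"

```text
time_s: 5.95
tcp_pos: [0.5128, -0.0825, 0.2227]
tool_rot: [-2.632, -1.709, 0.007]
ft_force: [-5.6, 1.7, -3.1]
opening: 0.0187
finger_force: 24.5
```

servo_tool --pt "10 0.43 0 -0.13 0" --pt "10 0.44 0 -0.1 0" --pt "10 0.45 0 -0.06 0" --pt "10 0.45 0 -0.03 0" --pt "10 0.45 0 0.01 0"

```text
time_s: 6.37
tcp_pos: [0.5395, -0.0211, 0.2325]
tool_rot: [-2.631, -1.708, 0.007]
ft_force: [-6.8, 3.0, 1.2]
opening: 0.018
finger_force: 24.5
```

servo_tool --pt "10 0 0 0 0" --pt "10 0 0 0 0"

```text
time_s: 6.53
tcp_pos: [0.5401, -0.0197, 0.2323]
tool_rot: [-2.628, -1.712, 0.004]
ft_force: [-7.1, 3.0, 3.0]
opening: 0.0175
finger_force: 24.1
```

```bash
python3 -c "
from h import *
st();cv2.imwrite('pics/e.png',bot.read_camera('side')[60:300,100:420])"
```

```text
t 6.53 tcp [ 0.5401 -0.0197  0.2323] x [0.404 0.915 0.   ] y [ 0.915 -0.404 -0.006] z [-0.005  0.003 -1.   ] q [-0.08  0.47  0.11  1.77 -0.07  0.9  -0.35]
```

View pics/e.png

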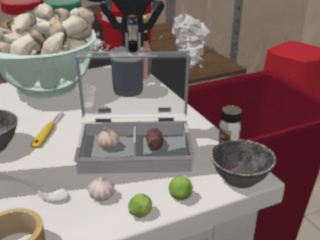

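The cover stands about upright (~1.5 rad), past its balance point, so I'll release, rise, and back off toward the front.

servo_tool --pt "50 0 0 0 0" --pt "50 0 0 0 0" --pt "50 0 0 0 0" --pt "50 0 0 -0.6 0" --pt "50 0 0 -0.9 0"

```text
time_s: 7.0
tcp_pos: [0.5415, -0.0232, 0.2759]
tool_rot: [-2.634, -1.709, 0.005]
ft_force: [0.8, 0.2, 0.7]
opening: 0.0505
finger_force: 0.0
```

servo_tool --pt "60 0 0 -0.5 0" --pt "60 -1 0.4 0 0" --pt "60 -1 0.4 0 0" --pt "60 -1 0.4 0 0" --pt "60 -1 0.4 0 0"

```text
time_s: 7.42
tcp_pos: [0.538, -0.1541, 0.2932]
tool_rot: [2.632, 1.709, 0.004]
ft_force: [2.1, -0.4, 0.6]
opening: 0.06
finger_force: 0.0
```

servo_tool --pt "60 0 0 0 0" --pt "60 0 0 0 0" --pt "60 0 0 0 0"

```text
time_s: 7.67
tcp_pos: [0.5377, -0.152, 0.2925]
tool_rot: [2.634, 1.71, 0.003]
ft_force: [0.6, 0.3, -1.0]
opening: 0.0602
finger_force: 0.0
```

```bash
python3 look.py sweet_potato=.006 garlic_kept=.006 bay_left=.006 bay_right=.006 dark_bowl=0 lime_large=0 lime_small=0 garlic_loose=0; python3 -c "
from h import *
for d in bot.outline_of('sweet_potato','wrist')[:1]:
    u,v=d['mask'].nonzero()[::-1]; P=np.array([px2w('wrist',[a/512,b/384],.025)[:2] for a,b in list(zip(u,v))[::40]]) if 0 else None
    c=cv2.minAreaRect(np.c_[u,v].astype(np.float32)); print(c, px2w('wrist',[c[0][0]/512,c[0][1]/384],.025))
a=bot.read_camera('wrist');b=bot.read_camera('side')
cv2.imwrite('pics/f.png',np.hstack([a[:300,60:],b[60:360,100:420]]))"
```

```text
t 7.67 tcp [ 0.5377 -0.152   0.2925] x [0.407 0.913 0.001] y [ 0.913 -0.407  0.002] z [ 0.002  0.    -1.   ] q [ 0.14  0.44  0.15  1.65 -0.07  1.06 -0.11]
sweet_potato 0.92 [254. 105.] [ 0.5615 -0.0976  0.006 ]
garlic_kept 0.78 [164. 112.] [ 0.4576 -0.0594  0.006 ]
bay_left 0.57 [169. 127.] [ 0.4539 -0.0789  0.006 ]
bay_right 0.71 [258. 124.] [ 0.5556 -0.1199  0.006 ]
bay_right 0.15 [374. 197.] [ 0.6588 -0.2694  0.006 ]
dark_bowl 0.77 [372. 198.] [ 0.6572 -0.273   0.    ]
lime_large 0.74 [281. 238.] [ 0.521  -0.2791  0.    ]
lime_small 0.9 [229. 263.] [ 0.4367 -0.2859  0.    ]
garlic_loose 0.68 [175. 235.] [ 0.3867 -0.2142  0.    ]
((247.11477661132812, 107.26229858398438), (75.50680541992188, 32.049652099609375), 84.80557250976562) [ 0.55254974 -0.09633082  0.025     ]
```

View pics/f.png

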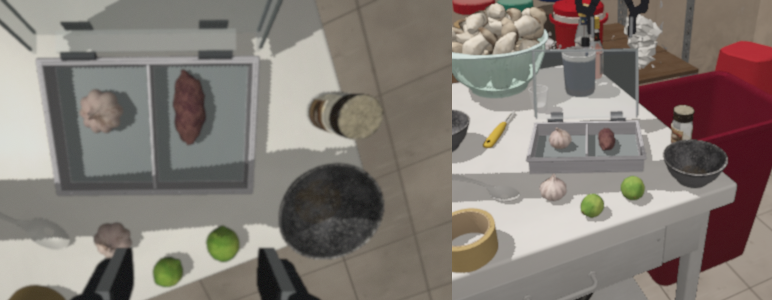

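The cover stays open at its stop; the bays match the model (left ~(0.454,-0.078), right ~(0.557,-0.121)) and the potato is at (190,107) in the left panel. Now I'll grasp the potato.

servo_tool --pt "47 0.95 -0.12 0 0" --pt "47 0.95 -0.12 0 -0.6" --pt "47 0 0 1 0" --pt "47 0 0 1 0" --pt "47 0 0 1 0"

```text
time_s: 8.68
tcp_pos: [0.5541, -0.0963, 0.2016]
tool_rot: [2.577, 1.794, 0.003]
ft_force: [1.4, -0.6, -0.7]
opening: 0.0471
finger_force: 0.0
```

servo_tool --pt "47 0 0 1 0" --pt "47 0 0 1 0" --pt "47 0 0 0 0" --pt "47 0 0 0 0"

```text
time_s: 9.02
tcp_pos: [0.5528, -0.0969, 0.1411]
tool_rot: [-2.578, -1.792, 0.004]
ft_force: [0.1, -0.9, 1.6]
opening: 0.047
finger_force: 0.0
```

```bash
python3 look.py sweet_potato=.006 bay_right=.006; python3 -c "
from h import *
for d in bot.outline_of('sweet_potato','wrist')[:1]:
    u,v=d['mask'].nonzero()[::-1]
    c=cv2.minAreaRect(np.c_[u,v].astype(np.float32)); print(c, px2w('wrist',[c[0][0]/512,c[0][1]/384],.025))
cv2.imwrite('pics/g.png',bot.read_camera('wrist'))"
```

```text
t 9.02 tcp [ 0.5528 -0.0969  0.1411] x [ 0.349  0.937 -0.001] y [ 0.937 -0.349 -0.003] z [-0.003  0.    -1.   ] q [ 0.07  0.62  0.1   1.81 -0.09  0.71 -0.14]
sweet_potato 0.78 [269. 189.] [ 0.567  -0.1019  0.006 ]
bay_right 0.79 [270. 213.] [ 0.5605 -0.1229  0.006 ]
((256.1751708984375, 195.09555053710938), (48.89739227294922, 107.82411193847656), 2.045408248901367) [ 0.55732617 -0.09717443  0.025     ]
```

View pics/g.png

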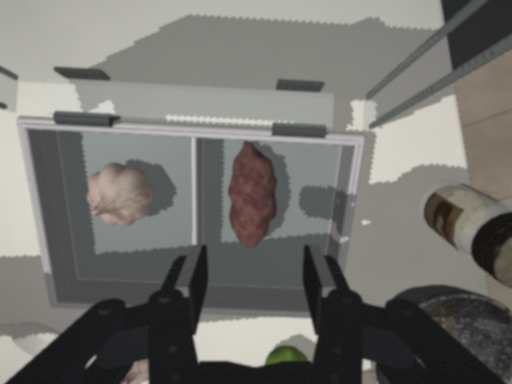

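servo_tool --pt "47 0 0.08 0.8 0" --pt "47 0 0 0.8 0" --pt "47 0 0 0.8 0" --pt "47 0 0 0.6 0" --pt "47 0 0 0.45 0"

```text
time_s: 9.68
tcp_pos: [0.556, -0.0979, 0.0382]
tool_rot: [2.579, 1.793, 0.001]
ft_force: [-0.1, -0.1, 0.3]
opening: 0.0474
finger_force: 0.0
```

servo_tool --pt "47 0 0 0 0" --pt "20 0 0 0 0" --pt "20 0 0 0 0" --pt "20 0 0 0 0" --pt "20 0 0 0 0" --newtons 30

```text
time_s: 10.1
tcp_pos: [0.5565, -0.098, 0.0396]
tool_rot: [2.578, 1.792, 0.003]
ft_force: [0.1, -0.4, -1.2]
opening: 0.0358
finger_force: 30.1
```

servo_tool --pt "20 0 0 0 0" --pt "20 0 0 -0.3 0" --pt "20 0 0 -0.7 0" --pt "20 0 0 -0.9 0" --pt "20 0 0 -0.9 0"

```text
time_s: 10.52
tcp_pos: [0.5552, -0.0979, 0.1237]
tool_rot: [-2.579, -1.792, 0.001]
ft_force: [0.5, -0.2, -1.4]
opening: 0.036
finger_force: 30.4
```

servo_tool --pt "20 0 0 -0.9 0" --pt "20 0 0 -0.9 0" --pt "20 0 0 0 0"

```text
time_s: 10.77
tcp_pos: [0.5591, -0.0987, 0.1829]
tool_rot: [2.573, 1.788, 0.014]
ft_force: [0.8, 0.3, -0.7]
opening: 0.0361
finger_force: 30.4
```

servo_tool --pt "20 -0.9 0 0 0" --pt "20 -0.9 0 0 0" --pt "20 -0.9 0 0 0" --pt "20 -0.9 0.2 0 0" --pt "20 -0.9 0.4 0 0"

```text
time_s: 11.18
tcp_pos: [0.5235, -0.2311, 0.1764]
tool_rot: [-2.577, -1.792, 0.002]
ft_force: [0.9, -0.0, -1.0]
opening: 0.036
finger_force: 30.4
```

servo_tool --pt "20 0 0.9 0 0" --pt "20 0 0.9 0 0" --pt "20 0 0.9 0 0" --pt "20 0 0 0 0" --pt "20 0 0 0 0"

```text
time_s: 11.6
tcp_pos: [0.6017, -0.2588, 0.1756]
tool_rot: [-2.579, -1.793, 0.001]
ft_force: [0.0, 0.0, -2.0]
opening: 0.0365
finger_force: 30.6
```

```bash
python3 look.py dark_bowl=0; python3 -c "
from h import *
for cam in ('wrist','side'):
    im=bot.read_camera(cam)
    for d in bot.outline_of('dark_bowl',cam)[:2]: print(cam,d['confidence'],np.round(np.array(d['location'])*[512,384]))
    for d in bot.place_of('dark_bowl',cam)[:2]: print(cam,d['confidence'],px2w(cam,d['location'],0))
    cv2.imwrite('pics/h_%s.png'%cam,im)"
```

```text
t 11.6 tcp [ 0.6017 -0.2588  0.1756] x [0.348 0.937 0.   ] y [ 0.937 -0.348 -0.001] z [-0.001  0.001 -1.   ] q [ 0.32  0.7   0.1   1.5  -0.08  0.94  0.08]
dark_bowl 0.86 [321. 174.] [ 0.6599 -0.2779  0.    ]
wrist 0.75 [340. 181.]
wrist 0.9 [ 0.66103892 -0.27550017  0.        ]
wrist 0.35 [ 0.45639234 -0.05777745  0.        ]
side 0.56 [340. 223.]
side 0.76 [ 0.65729097 -0.27842265  0.        ]
```

View pics/h_wrist.png

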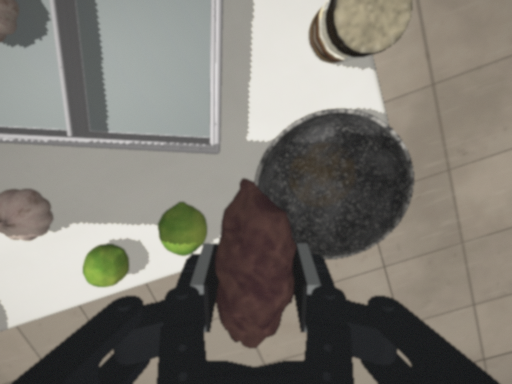

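Potato held centrally, bowl at (337,183); I'll move over and lower it in.

servo_tool --pt "20 0.1 1 0 0" --pt "20 0 1 0 0" --pt "20 0 0 0.7 0" --pt "20 0 0 0.8 0" --pt "20 0 0 0.8 0"

```text
time_s: 12.42
tcp_pos: [0.6593, -0.2772, 0.1072]
tool_rot: [2.578, 1.792, 0.001]
ft_force: [0.9, 0.2, -2.3]
opening: 0.0363
finger_force: 30.8
```

servo_tool --pt "20 0 0 0.7 0" --pt "20 0 0 0.4 0" --pt "20 0 0 0.3 0" --pt "20 0 0 0.2 0" --pt "20 0 0 0.1 0"

```text
time_s: 12.83
tcp_pos: [0.659, -0.2771, 0.0565]
tool_rot: [2.579, 1.793, 0.0]
ft_force: [-0.3, -0.8, -0.7]
opening: 0.0365
finger_force: 30.8
```

servo_tool --pt "20 0 0 0.12 0" --pt "20 0 0 0 0" --pt "54 0 0 0 0" --pt "54 0 0 0 0" --pt "54 0 0 0 0"

```text
time_s: 13.25
tcp_pos: [0.6595, -0.2773, 0.0541]
tool_rot: [2.578, 1.792, 0.002]
ft_force: [0.5, 0.0, 0.2]
opening: 0.054
finger_force: 0.0
```

servo_tool --pt "54 0 0 -0.5 0" --pt "54 0 0 -0.9 0" --pt "54 0 0 -0.9 0" --pt "54 0 0 -0.9 0" --pt "54 0 0 0 0.57"

```text
time_s: 13.67
tcp_pos: [0.6626, -0.2791, 0.1581]
tool_rot: [2.623, 1.707, 0.014]
ft_force: [0.7, -0.5, 1.3]
opening: 0.054
finger_force: 0.0
```

servo_tool --pt "65 -0.4 -0.85 0 0" --pt "65 -0.4 -0.85 0 0" --pt "65 -0.4 -0.85 0 0" --pt "65 -0.4 -0.85 0 0" --pt "65 -0.32 -0.78 0 0"

```text
time_s: 14.08
tcp_pos: [0.5193, -0.2798, 0.1507]
tool_rot: [2.631, 1.713, 0.001]
ft_force: [-1.0, -0.7, 0.4]
opening: 0.0652
finger_force: 0.0
```

servo_tool --pt "65 0 0 0 0" --pt "65 0 0 0 0"

```text
time_s: 14.25
tcp_pos: [0.5201, -0.2799, 0.1508]
tool_rot: [2.632, 1.712, 0.001]
ft_force: [0.6, -0.5, -0.3]
opening: 0.0649
finger_force: 0.0
```

```bash
python3 look.py lime_large=0 lime_small=0 garlic_loose=0; python3 -c "
from h import *
for n in ('lime_large','lime_small'):
  for d in bot.outline_of(n,'wrist')[:2]:
    print(n,d['confidence'],d['mask'].sum(),px2w('wrist',d['location'],.021))
cv2.imwrite('pics/i.png',np.hstack([bot.read_camera('wrist')[:300,0:440],bot.read_camera('side')[60:360,100:420]]))"
```

```text
t 14.25 tcp [ 0.5201 -0.2799  0.1508] x [ 0.406  0.914 -0.   ] y [ 0.914 -0.406  0.002] z [ 0.002 -0.001 -1.   ] q [ 0.39  0.64  0.11  1.73 -0.09  0.78  0.12]
lime_large 0.67 [255. 179.] [ 0.5257 -0.2749  0.    ]
lime_small 0.57 [174. 231.] [ 0.4384 -0.2901  0.    ]
garlic_loose 0.56 [ 83. 177.] [ 0.3914 -0.2128  0.    ]
lime_large 0.68 2740 [ 0.52550541 -0.27466498  0.021     ]
lime_small 0.88 1875 [ 0.43836689 -0.28183222  0.021     ]
```

View pics/i.png

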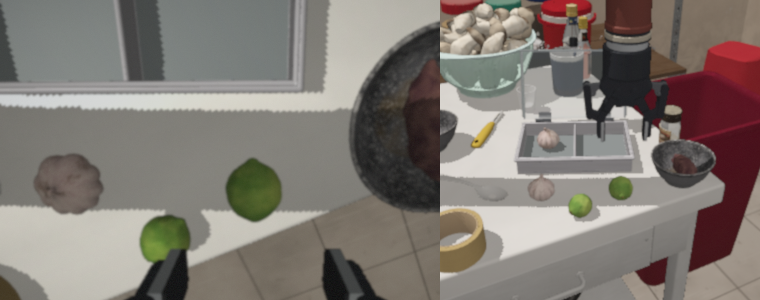

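The potato lies in the bowl, with the large lime at (254,190) in the wrist view. I'll grasp the large lime.

servo_tool --pt "65 0.17 0.08 0.8 0" --pt "65 0 0 0.9 0" --pt "65 0 0 0.9 0" --pt "65 0 0 0.8 0" --pt "65 0 0 0.6 0"

```text
time_s: 15.07
tcp_pos: [0.5245, -0.2748, 0.0266]
tool_rot: [-2.63, -1.715, 0.002]
ft_force: [-0.4, -0.1, 0.7]
opening: 0.0653
finger_force: 0.0
```

servo_tool --pt "65 0 0 0 0" --pt "25 0 0 0 0" --pt "25 0 0 0 0" --pt "25 0 0 0 0" --pt "25 0 0 0 0" --newtons 30

```text
time_s: 15.48
tcp_pos: [0.526, -0.2759, 0.0304]
tool_rot: [2.63, 1.714, 0.002]
ft_force: [0.2, -0.5, -1.0]
opening: 0.0429
finger_force: 30.4
```

servo_tool --pt "25 0 0 0 0" --pt "25 0 0 -0.5 0" --pt "25 0 0 -0.9 0" --pt "25 0 0 -0.9 0" --pt "25 0 0 -0.9 0"

```text
time_s: 15.9
tcp_pos: [0.5249, -0.2753, 0.1263]
tool_rot: [2.632, 1.715, -0.0]
ft_force: [0.4, 0.3, -0.7]
opening: 0.0428
finger_force: 30.6
```

servo_tool --pt "25 0.99 -0.18 0 0" --pt "25 0.99 -0.18 0 0" --pt "25 0.99 -0.18 0 0" --pt "25 0.99 -0.18 0 0" --pt "25 0.99 -0.18 0 0"

```text
time_s: 16.32
tcp_pos: [0.5606, -0.1273, 0.1257]
tool_rot: [2.632, 1.714, 0.002]
ft_force: [-0.1, 0.0, -0.9]
opening: 0.0422
finger_force: 30.6
```

servo_tool --pt "25 0.99 -0.18 0 0" --pt "25 0 0 0 0" --pt "25 0 0 0.8 0" --pt "25 0 0 0.8 0" --pt "25 0 0 0.6 0"

```text
time_s: 16.73
tcp_pos: [0.5671, -0.0992, 0.0583]
tool_rot: [2.631, 1.716, 0.0]
ft_force: [-0.0, 1.1, -0.6]
opening: 0.0423
finger_force: 30.6
```

servo_tool --pt "25 0 0 0.4 0" --pt "25 0 0 0.3 0" --pt "25 0 0 0 0"

```text
time_s: 16.98
tcp_pos: [0.5671, -0.0995, 0.037]
tool_rot: [-2.632, -1.714, 0.001]
ft_force: [-0.1, -0.2, -1.0]
opening: 0.0422
finger_force: 30.9
```

servo_tool --pt "48 0 0 0 0" --pt "54 0 0 0 0" --pt "54 0 0 0 0" --pt "54 0 0 -0.6 0" --pt "54 0 0 -0.9 0"

```text
time_s: 17.4
tcp_pos: [0.5657, -0.0989, 0.0819]
tool_rot: [-2.629, -1.713, 0.006]
ft_force: [-1.0, -0.1, -0.0]
opening: 0.054
finger_force: 0.0
```

servo_tool --pt "62 0 0 -0.9 0" --pt "62 0 0 -0.9 0" --pt "62 -0.93 -0.18 -0.4 0" --pt "62 -0.93 -0.18 0 0" --pt "62 -0.93 -0.18 0 0"

```text
time_s: 17.82
tcp_pos: [0.5193, -0.1699, 0.1512]
tool_rot: [2.627, 1.716, 0.005]
ft_force: [0.2, 0.6, -1.2]
opening: 0.0619
finger_force: 0.0
```

servo_tool --pt "62 -0.93 -0.18 0 0" --pt "62 -0.93 -0.18 0 0" --pt "62 -0.93 -0.18 0 0" --pt "62 -0.93 -0.18 0 0" --pt "62 -0.93 -0.18 0 0"

```text
time_s: 18.23
tcp_pos: [0.437, -0.2872, 0.1499]
tool_rot: [2.631, 1.715, 0.001]
ft_force: [0.5, -0.3, -0.2]
opening: 0.0619
finger_force: 0.0
```

servo_tool --pt "62 0 0 0 0" --pt "62 0 0 0 0"

```text
time_s: 18.4
tcp_pos: [0.4364, -0.2882, 0.1498]
tool_rot: [2.635, 1.708, -0.0]
ft_force: [0.2, 0.5, -0.1]
opening: 0.062
finger_force: 0.0
```

```bash
python3 look.py lime_small=0 garlic_loose=0 lime_large=.006; python3 -c "
from h import *
for n in ('lime_small','garlic_loose'):
  for d in bot.outline_of(n,'wrist')[:2]:
    print(n,d['confidence'],d['mask'].sum(),px2w('wrist',d['location'],.021))
cv2.imwrite('pics/j.png',np.hstack([bot.read_camera('wrist')[:300,0:440],bot.read_camera('side')[60:360,100:420]]))"
```

```text
t 18.4 tcp [ 0.4364 -0.2882  0.1498] x [ 0.408  0.913 -0.001] y [ 0.913 -0.408  0.001] z [ 0.001 -0.002 -1.   ] q [ 0.47  0.56  0.11  1.92 -0.09  0.67  0.21]
lime_small 0.6 [256. 183.] [ 0.4404 -0.2841  0.    ]
garlic_loose 0.82 [166. 125.] [ 0.3936 -0.2091  0.    ]
garlic_loose 0.77 3453 [ 0.39142102 -0.20987432  0.021     ]
```

View pics/j.png

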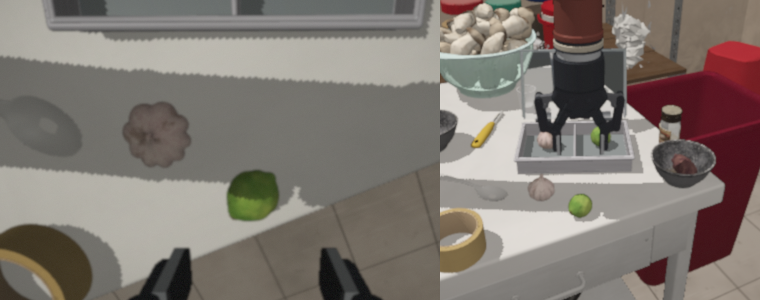

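servo_tool --pt "62 0.15 0.04 0.8 0" --pt "62 0 0 0.9 0" --pt "62 0 0 0.9 0" --pt "62 0 0 0.8 0" --pt "62 0 0 0.6 0"

```text
time_s: 19.22
tcp_pos: [0.4403, -0.2815, 0.027]
tool_rot: [-2.63, -1.715, 0.001]
ft_force: [0.2, 0.3, 0.4]
opening: 0.0623
finger_force: 0.0
```

servo_tool --pt "62 0 0 0 0" --pt "25 0 0 0 0" --pt "25 0 0 0 0" --pt "25 0 0 0 0" --pt "25 0 0 0 0" --newtons 30

```text
time_s: 19.63
tcp_pos: [0.4414, -0.2829, 0.0302]
tool_rot: [2.63, 1.714, 0.002]
ft_force: [-0.1, -0.2, -1.6]
opening: 0.0386
finger_force: 30.1
```

servo_tool --pt "25 0 0 0 0" --pt "25 0 0 -0.5 0" --pt "25 0 0 -0.9 0" --pt "25 0 0 -0.9 0" --pt "25 0 0 -0.9 0"

```text
time_s: 20.05
tcp_pos: [0.4404, -0.2823, 0.1263]
tool_rot: [-2.632, -1.715, 0.0]
ft_force: [0.0, -0.0, -0.6]
opening: 0.0387
finger_force: 30.3
```

Run:
```python
from h import *
st();im=bot.read_camera("side")
for n,z in(("lime_large",.006),("garlic_kept",.006),("dark_bowl",0),("sweet_potato",.02)):
    for d in bot.place_of(n,"side")[:1]: print(n,round(d["confidence"],2),px2w("side",d["location"],z).round(3))
```

```text
t 20.05 tcp [ 0.4404 -0.2823  0.1263] x [0.404 0.915 0.   ] y [ 0.915 -0.404 -0.   ] z [-0.  0. -1.] q [ 0.46  0.6   0.1   1.94 -0.1   0.61  0.21]
lime_large 0.51 [ 0.561 -0.109  0.006]
garlic_kept 0.51 [ 0.46  -0.054  0.006]
sweet_potato 0.85 [ 0.661 -0.246  0.02 ]
```

servo_tool --pt "25 0.88 0.24 0 0" --pt "25 0.88 0.24 0 0" --pt "25 0.88 0.24 0 0" --pt "25 0.88 0.24 0 0" --pt "25 0.88 0.24 0 0"

```text
time_s: 20.72
tcp_pos: [0.5265, -0.1747, 0.1233]
tool_rot: [-2.63, -1.714, 0.004]
ft_force: [0.4, -1.2, -0.4]
opening: 0.0384
finger_force: 30.3
```

servo_tool --pt "25 0.88 0.24 0 0" --pt "25 0 0 0 0" --pt "25 0 0 0 0"

```text
time_s: 20.97
tcp_pos: [0.5443, -0.1522, 0.1232]
tool_rot: [-2.625, -1.72, 0.002]
ft_force: [-0.3, -0.9, 0.3]
opening: 0.0382
finger_force: 30.3
```

```bash
python3 look.py lime_large=.006 bay_right=.006 garlic_kept=.006 bay_left=.006; python3 -c "
from h import *
cv2.imwrite('pics/k.png',bot.read_camera('wrist'))"
```

```text
t 20.97 tcp [ 0.5443 -0.1522  0.1232] x [0.4   0.917 0.001] y [ 0.917 -0.4   -0.003] z [-0.003  0.002 -1.   ] q [ 0.15  0.65  0.13  1.82 -0.13  0.68 -0.06]
lime_large 0.8 [258. 125.] [ 0.5673 -0.1065  0.006 ]
lime_large 0.41 [256. 265.] [ 0.5196 -0.2114  0.006 ]
bay_right 0.97 [253. 153.] [ 0.5552 -0.1248  0.006 ]
bay_right 0.65 [440. 269.] [ 0.6585 -0.2783  0.006 ]
garlic_kept 0.94 [ 97. 133.] [ 0.4583 -0.0652  0.006 ]
garlic_kept 0.24 [254. 156.] [ 0.5555 -0.1272  0.006 ]
bay_left 0.63 [103. 159.] [ 0.4515 -0.0837  0.006 ]
```

View pics/k.png

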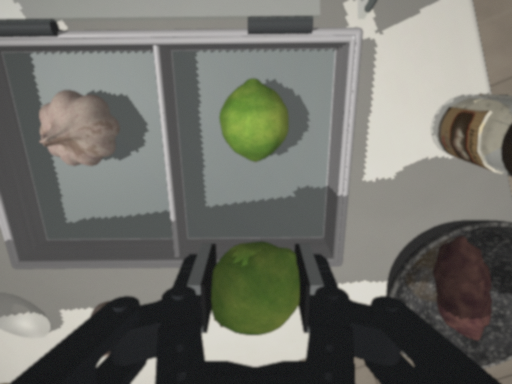

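The large lime sits at (254,120) in the right bay and there is room in front of it. I'll lower the small lime.

servo_tool --pt "25 -0.18 0 0.7 0" --pt "25 0 0 0.8 0" --pt "25 0 0 0.7 0" --pt "25 0 0 0.4 0" --pt "25 0 0 0.25 0"

```text
time_s: 21.68
tcp_pos: [0.5408, -0.1603, 0.0379]
tool_rot: [-2.631, -1.713, 0.003]
ft_force: [0.1, 0.3, 0.3]
opening: 0.0384
finger_force: 30.3
```

servo_tool --pt "25 0 0 0 0" --pt "25 0 0 0 0"

```text
time_s: 21.85
tcp_pos: [0.5422, -0.1602, 0.0397]
tool_rot: [2.632, 1.714, 0.0]
ft_force: [-0.3, -0.5, -0.3]
opening: 0.0386
finger_force: 30.3
```

servo_tool --pt "25 0 0 0.08 0" --pt "46 0 0 0 0" --pt "52 0 0 0 0" --pt "52 0 0 0 0" --pt "52 0 0 -0.6 0"

```text
time_s: 22.27
tcp_pos: [0.54, -0.1591, 0.053]
tool_rot: [-2.628, -1.713, 0.006]
ft_force: [-0.1, -0.5, 0.7]
opening: 0.0518
finger_force: 0.0
```

servo_tool --pt "52 0 0 -0.9 0" --pt "65 0 0 -0.9 0" --pt "65 0 0 -0.9 0" --pt "65 0 0 -0.4 0" --pt "65 -0.72 -0.78 0 0"

```text
time_s: 22.68
tcp_pos: [0.52, -0.1678, 0.1521]
tool_rot: [2.617, 1.72, 0.02]
ft_force: [0.4, -0.2, -0.3]
opening: 0.0654
finger_force: 0.0
```

servo_tool --pt "68 -0.72 -0.78 0 0" --pt "68 -0.72 -0.78 0 0" --pt "68 -0.72 -0.78 0 0" --pt "68 -0.7 -0.77 0 0" --pt "68 0 0 0 0"

```text
time_s: 23.1
tcp_pos: [0.3845, -0.2129, 0.1482]
tool_rot: [-2.635, -1.702, 0.009]
ft_force: [-0.6, 0.2, -0.4]
opening: 0.068
finger_force: 0.0
```

servo_tool --pt "68 0 0 0 0" --pt "68 0 0 0 0"

```text
time_s: 23.27
tcp_pos: [0.3927, -0.2111, 0.1485]
tool_rot: [2.631, 1.715, 0.002]
ft_force: [-0.4, -0.1, 0.3]
opening: 0.0678
finger_force: 0.0
```

```bash
python3 look.py garlic_loose=0; python3 -c "
from h import *
for d in bot.outline_of('garlic_loose','wrist')[:2]:
    print(d['confidence'],d['mask'].sum(),np.array(d['location'])*[512,384],px2w('wrist',d['location'],.021))
cv2.imwrite('pics/l.png',bot.read_camera('wrist'))"
```

```text
t 23.27 tcp [ 0.3927 -0.2111  0.1485] x [0.404 0.915 0.   ] y [ 0.915 -0.404  0.002] z [ 0.002 -0.001 -1.   ] q [ 0.36  0.47  0.12  2.12 -0.11  0.55  0.14]
garlic_loose 0.69 [253. 188.] [ 0.3918 -0.2131  0.    ]
0.97 2765 [252.7232 198.2976] [ 0.39045213 -0.21420897  0.021     ]
```

View pics/l.png

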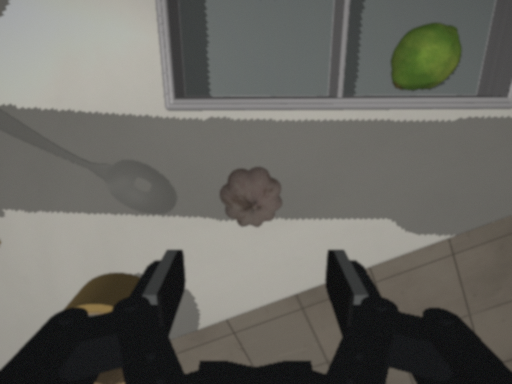

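Garlic is at (251,196), centred. I'll grasp it.

servo_tool --pt "64 -0.04 -0.05 0.8 0" --pt "64 0 0 0.9 0" --pt "64 0 0 0.9 0" --pt "64 0 0 0.8 0" --pt "64 0 0 0.55 0"

```text
time_s: 23.88
tcp_pos: [0.3902, -0.2108, 0.0274]
tool_rot: [-2.629, -1.716, 0.001]
ft_force: [-0.5, -0.5, 0.2]
opening: 0.0638
finger_force: 0.0
```

servo_tool --pt "64 0 0 0 0" --pt "30 0 0 0 0" --pt "30 0 0 0 0" --pt "30 0 0 0 0" --pt "30 0 0 0 0" --newtons 30

```text
time_s: 24.3
tcp_pos: [0.3907, -0.2118, 0.0306]
tool_rot: [2.63, 1.714, 0.002]
ft_force: [-0.5, -0.0, -0.5]
opening: 0.0479
finger_force: 30.9
```

servo_tool --pt "30 0 0 0 0" --pt "30 0 0 -0.5 0" --pt "30 0 0 -0.9 0" --pt "30 0 0 -0.9 0" --pt "30 0 0 -0.9 0"

```text
time_s: 24.72
tcp_pos: [0.3896, -0.2113, 0.1269]
tool_rot: [-2.632, -1.715, 0.0]
ft_force: [1.4, 0.4, -1.1]
opening: 0.0474
finger_force: 31.1
```

servo_tool --pt "30 0.92 0.05 0 0" --pt "30 0.92 0.05 0 0" --pt "30 0.92 0.05 0 0" --pt "30 0.93 0.05 0 0" --pt "30 0 0 0 0"

```text
time_s: 25.13
tcp_pos: [0.4431, -0.1064, 0.1261]
tool_rot: [-2.622, -1.728, -0.008]
ft_force: [0.3, 0.6, -0.0]
opening: 0.0471
finger_force: 31.1
```

servo_tool --pt "30 0 0 0 0" --pt "30 0 0 0 0"

```text
time_s: 25.3
tcp_pos: [0.4397, -0.1131, 0.1258]
tool_rot: [2.632, 1.715, -0.001]
ft_force: [-0.7, -0.9, -0.8]
opening: 0.0474
finger_force: 31.1
```

```bash
python3 look.py garlic_kept=.006 bay_left=.006 bay_right=.006; python3 -c "
from h import *
cv2.imwrite('pics/m.png',bot.read_camera('wrist'))"
```

```text
t 25.3 tcp [ 0.4397 -0.1131  0.1258] x [ 0.404  0.915 -0.001] y [ 0.915 -0.404  0.   ] z [-0.    -0.001 -1.   ] q [ 0.1   0.52  0.14  2.12 -0.15  0.51 -0.06]
garlic_kept 0.6 [251. 125.] [ 0.4595 -0.0632  0.006 ]
bay_left 0.69 [254. 149.] [ 0.4544 -0.0801  0.006 ]
bay_right 0.57 [405. 146.] [ 0.5573 -0.1233  0.006 ]
```

View pics/m.png

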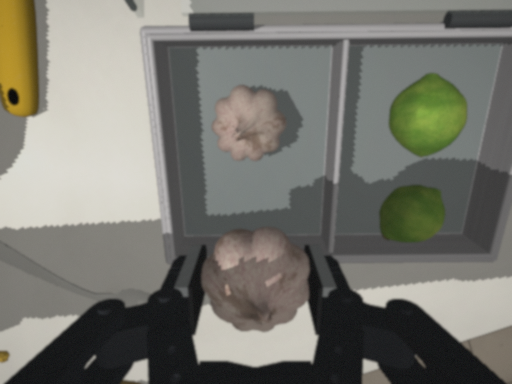

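Both limes lie in the right bay, and the space in front of the kept bulb is free. I'll lower the garlic.

servo_tool --pt "30 -0.07 0 0.7 0" --pt "30 0 0 0.8 0" --pt "30 0 0 0.7 0" --pt "30 0 0 0.45 0" --pt "30 0 0 0.2 0"

```text
time_s: 25.97
tcp_pos: [0.4381, -0.115, 0.0383]
tool_rot: [-2.631, -1.712, 0.004]
ft_force: [0.3, -0.6, -0.0]
opening: 0.0473
finger_force: 31.1
```

servo_tool --pt "30 0 0 0 0" --pt "30 0 0 0 0"

```text
time_s: 26.13
tcp_pos: [0.4393, -0.115, 0.0402]
tool_rot: [2.633, 1.714, -0.0]
ft_force: [0.5, 0.3, -0.3]
opening: 0.0475
finger_force: 31.1
```

servo_tool --pt "30 0 0 0.1 0" --pt "30 0 0 0 0" --pt "54 0 0 0 0" --pt "58 0 0 0 0" --pt "58 0 0 0 0"

```text
time_s: 26.55
tcp_pos: [0.4395, -0.1146, 0.0374]
tool_rot: [2.631, 1.715, 0.001]
ft_force: [0.5, -0.7, -0.1]
opening: 0.058
finger_force: 0.0
```

servo_tool --pt "58 0 0 -0.4 0" --pt "58 0 0 -0.7 0" --pt "58 0 0 -0.9 0" --pt "58 0 0 -0.9 0" --pt "58 0 0 -0.9 0"

```text
time_s: 26.97
tcp_pos: [0.4389, -0.1144, 0.1523]
tool_rot: [-2.632, -1.715, 0.001]
ft_force: [0.8, 0.2, 0.6]
opening: 0.058
finger_force: 0.0
```

servo_tool --pt "58 -0.8 0.3 -0.6 0" --pt "58 -0.8 0.3 -0.6 0" --pt "58 -0.6 0.3 0 0" --pt "58 0 0 0 0" --pt "58 0 0 0 0"

```text
time_s: 27.38
tcp_pos: [0.4369, -0.1867, 0.1873]
tool_rot: [2.634, 1.711, 0.0]
ft_force: [0.4, 0.7, -0.8]
opening: 0.058
finger_force: 0.0
```

```bash
python3 -c "
from h import *
st();cv2.imwrite('pics/n.png',np.hstack([bot.read_camera('wrist')[:300,20:],bot.read_camera('side')[60:360,120:420]]))"
```

```text
t 27.38 tcp [ 0.4369 -0.1867  0.1873] x [ 0.406  0.914 -0.   ] y [ 0.914 -0.406  0.   ] z [ 0. -0. -1.] q [ 0.23  0.45  0.17  2.   -0.12  0.7   0.06]
```

View pics/n.png

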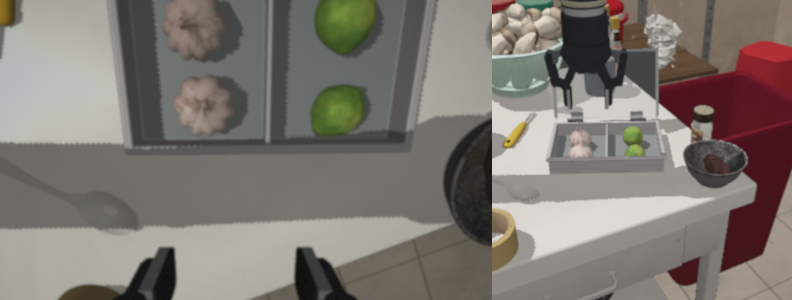

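The picture shows both bulbs in the left bay (195,25 and 203,105), both limes in the right bay, the potato in the upright bowl and the cover open. I'll hand the job in.

```bash
python3 -c "
from rig import bot
print(bot.job_done())"
```

```text
the job is handed in; nothing more can be done
None
```

I handed the job in at about 27 s: the cover stays open by itself, the sweet potato lies in the upright dark bowl, both limes are in the right bay, and the loose garlic stands beside the kept bulb in the left bay.

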